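# Hang-ready: change the icon in the tab frame and frame the new icons

### The job

Frame the new icons for the exhibition: turn the steel tab on the rectangular frame aside, lift last term's icon out and lay it in the felt-lined tray, then lay the new rectangular icon in that frame and turn the tab straight back in over it. Lay the arched and the round icon, face down like the others, in the frames of their shape, so that every icon lies flat on the ledge inside its frame. Set the icons down without dropping them, and leave the water glass standing where it is.

Things in the scene. Friction and masses are not known exactly. Their poses are not given: they have to be found in the camera images.
- icon_old: Last term's icon, 110 (x) by 80 (y) mm, 0.1 kg, at the start in the rectangular frame on its ledge, its back 2 mm below the rail's top, held by the tab. Face down: bare wood back up, 15 mm thick; across its middle runs a grip batten, 12 mm wide (x), 68 mm long (y), top 29 mm above the underside, over the centre of mass. Origin: centre of the underside.
- icon_rect: New rectangular icon, 110 (x) by 80 (y) mm, 0.1 kg, loose on the table. Face down: bare wood back up, 15 mm thick; across its middle runs a grip batten, 12 mm wide (x), 68 mm long (y), top 29 mm above the underside, over the centre of mass. Origin: centre of the underside.
- icon_arch: New arched icon, loose on the table, 0.09 kg: 76 mm wide (y), 98 mm tall (x), half-round top towards its +x. Face down: bare wood back up, 15 mm thick; across its middle runs a grip batten, 12 mm wide (x), 64 mm long (y), top 29 mm above the underside, over the centre of mass. Origin: underside, below the batten's middle, 45 mm from the foot, 53 mm from the crown.
- icon_round: New round icon, disc of 80 mm diameter, 0.07 kg, loose on the table. Face down: bare wood back up, 15 mm thick; across its middle runs a grip batten, 12 mm wide (x), 68 mm long (y), top 29 mm above the underside, over the centre of mass. Origin: centre of the underside.
- frame_rect: Dark wooden frame lying face down, fixed; rail 14 mm wide, 24 mm high; inside, the icon lies on a ledge 18 mm wide, 7 mm above the table, with 8 mm play all round. 154 (x) by 124 (y) mm outside. Origin: its centre, on the table. Steel tab on the middle of its -x rail: pivot 70 mm from the origin towards -x, 14 mm wide, 25.5 to 35.5 mm above the table, tip 36 mm from the pivot, tail 8 mm.
- frame_arch: Dark wooden frame lying face down, fixed; rail 14 mm wide, 24 mm high; inside, the icon lies on a ledge 18 mm wide, 7 mm above the table, with 8 mm play all round. Arched like its icon, round top (inside radius 46 mm) towards +x; the icon fits only that way round. Origin: on the table, below where the centred icon's origin belongs (53 mm from the inner foot, 61 mm from the inner crown).
- frame_round: Dark wooden frame lying face down, fixed; rail 14 mm wide, 24 mm high; inside, the icon lies on a ledge 18 mm wide, 7 mm above the table, with 8 mm play all round. Round, 124 mm diameter outside. Origin: its centre, on the table. The icon may lie at any turn.
- tray: Storage tray for last term's icon: shallow plywood tray, fixed, 140 (x) by 110 (y) mm outside, 130 by 100 mm inside, walls 16 mm high, grey felt floor 5 to 6 mm above the table. Origin: its centre, on the table. The icon lies along the tray, either way round.
- tab (a joint): Angle (rad) of the steel turn tab: 0 = straight in over the icon (along the frame's +x); grows counterclockwise seen from above; at 1.57 it lies along the rail (towards the frame's +y), clear of the icon; stop at 1.7. It stays where it is left (stiff pivot, 0.03 N m); pinch it across its 14 mm width from above, or push it.
- glass: Drinking glass for water, 62 mm diameter at the rim, 85 mm high, standing among the things. Not to be moved. Origin: centre of its underside.
There are look-alikes about, which are no part of the job. What is shaped like the icon_old but turquoise is not meant.

How it is judged:
By the outcome, as a careful person would: the job done as asked, in the order asked, and still so for the second after the job is handed in, with the robot touching nothing.
It also fails if it takes over 120 s, if anything falls off the work surface, if the arm or the gripper's body presses on something with over 40 N, if the wrist force passes 120 N, or if a joint passes its speed limit or range.

### The arm

A 6-joint arm with a two-finger parallel gripper is mounted at the origin on the work surface. World frame = base frame: x ahead of the robot, y to its left, z up, the work surface at z = 0. Lengths are in mm, angles in rad, forces in N, time in s.
With the tool pointing down it reaches from about 275 to 825 mm from the base axis. Payload 5.2 kg.
Tool frame: the origin (TCP) lies on the centre line of the jaws, within the pads' length; the fingertips stand 22 mm ahead of it and the grasp point (between the pads) lies 3 mm ahead of it (bot.tip_reach is the distance from the TCP to the fingertips, in mm); z points along the fingers, y is the line along which they close (so a half turn about z gives the same grasp; the last joint's range is limited). The gripper opens to 93 mm and grips with 3 to 60 N. Pads are 15 mm wide; open, the fingers measure 128 mm over their backs; the gripper's body (75 mm by 188 mm) begins 65 mm behind the grasp point.
Start: joints at [0.998, 0.259, 1.535, -0, 1.348, -0.203], TCP at [198.765, 512.833, 240.653] pointing down, gripper open.
Joint ranges: [-3.14, 3.14], [-0.91, 2.08], [0.19, 2.58], [-1.22, 4.36], [0.22, 2.71], [-3.12, 3.12]. Speed limits (rad/s): [2.57, 2.57, 3.14, 3.14, 3.14, 3.14].

### API

Orientations are given as [roll, pitch, yaw] about the fixed x, y, z axes, in that order (R = Rz(yaw) Ry(pitch) Rx(roll)).
In Python, from cell import sensors, eyes, bot gives the robot as it stands.
- The arm moves only by the tool play_rows, never from a script. Its argument "increments" is text: rows parted by semicolons, each of 7 numbers parted by spaces: the turn, a rotation vector about the tool's x, y, z in parts of the range, where 1.0 means 120 degrees, then the shift along the tool's x, y, z in fractions of the full range, 1 being 750 mm, then the opening, from 0 (shut) to 1 (fully open). In form: wx wy wz dx dy dz hand; .... A call has 1 to 8 rows; each row is the pose to reach, as a shift and turn from the pose commanded when the call began, along the tool's axes at that moment; what a row does not reach only later rows make up. A row lasts 1/8 s, in which the tool goes at most 62.5 mm and 10.7 degrees, less where a joint would pass 70% of its speed; a pose out of reach is approached as far as the arm can. A call with a gripper value outside its range is refused whole. The fingers move at their own pace and stop on an object; "force" is the grip in N (left out, the last holds). Time passes only in rows, so rows that repeat a pose let the fingers close. It gives the time, the measured TCP pose, the force, the opening and the grip force at its end, in the units of the state.
- sensors.state(): the state, without advancing time (a new reading comes with each control period).
- eyes.capture(name): name is "scene" or "top"; returns the picture (400x640x3 uint8, red, green, blue); there is no depth.
- eyes.camera_params(name): a dict with "fx", "fy", "cx", "cy" (pixels), "rvec" (rotation vector, rad) and "tvec" (3), from world to camera coordinates, as OpenCV has them. Camera axes: x right, y down, z forward; pixel columns grow to the right and rows downward; lengths in mm; the calibration is good to about 2 mm. A picture is of the moment at which its call begins. camera_params takes no time and is no camera call.
- bot.hand_in(): hands the job in; it is judged then, once.
The state is a dict: "time": time; "joints": joint angles; "dq": joint speeds; "joint_torque": joint torques, N m; "ee_pos": TCP position; "tcp_rot": TCP orientation; "contact_force": force on the tool from outside, world axes, zero at the start; "moment": the same for the moment, N m; "grip_width": opening from 0.0 (shut) to 1.0 (fully open); "grasp_force": force on a finger pad.
Only numpy, scipy, OpenCV 4.12 (cv2) and the standard library are available. Lean on these libraries where they do the work, as an engineer would, in place of code of your own. Each camera call takes 0.05 s, during which the arm holds its last target. There are 200 camera calls.

## Working session

There is one attempt and no reset: what is moved stays moved. The work goes in short steps, Python scripts to look and compute and a tool call to move; the robot and the scene stay as the last step left them, time stands still between calls to the robot, and variables do not carry over. Pictures are saved under pics/ and viewed, at most 16 in all, crops included, and the job is handed in when it is done.

Besides the shell and the picture viewer there is one more tool, called by a JSON object that holds its "fn" and its "kwargs", one argument or row to a line. play_rows: Moves the arm, as the interface text tells. Its arguments: {"type":"object","properties":{"increments":{"type":"string"},"force":{"type":"number"}},"required":["increments"]}

```bash
ls; mkdir -p pics; python3 - <<'E'
from cell import sensors, eyes, bot
import cv2
for n in("scene","top"):
    im=eyes.capture(n); cv2.imwrite(f"pics/{n}0.png",cv2.cvtColor(im,cv2.COLOR_RGB2BGR)); print(n,eyes.camera_params(n))
print(sensors.state(),bot.tip_reach)
E
```

```text
pics
scene {'fx': 394.5359649691234, 'fy': 394.5359649691234, 'cx': 322.3314786799314, 'cy': 196.34606795883974, 'rvec': array([ 2.44855469,  0.78050768, -0.24617214]), 'tvec': array([-408.83850395, -271.90232333, 1384.94223337])}
top {'fx': 468.772024659584, 'fy': 468.772024659584, 'cx': 316.5509447285268, 'cy': 200.95220323096564, 'rvec': array([ 2.15154199, -2.21145437,  0.07288343]), 'tvec': array([ -61.46712984,  544.04559589, 1378.23825438])}
{'time': 0.1, 'joints': array([ 9.98206777e-01,  2.59240738e-01,  1.53593475e+00, -4.94469430e-06,
        1.34800411e+00, -2.02836857e-01]), 'dq': array([-0.00136763, -0.00193052, -0.00211213, -0.00029928,  0.00130499,
        0.00095316]), 'joint_torque': array([ 2.24595911e-03, -4.38208473e+01, -2.84646696e+01,  7.22732046e-02,
        3.62759759e-02, -3.32488025e-05]), 'ee_pos': array([198.51612903, 512.45103762, 239.9322379 ]), 'tcp_rot': array([-3.14003727e+00, -3.14966446e-04,  2.77184081e+00]), 'contact_force': array([-0.51551068,  0.09829904, -0.52899293]), 'moment': array([0.0114152 , 0.02768209, 0.03230226]), 'grasp_force': 0.0, 'grip_width': 1.0017625807017416} 22.0
```

View pics/scene0.png

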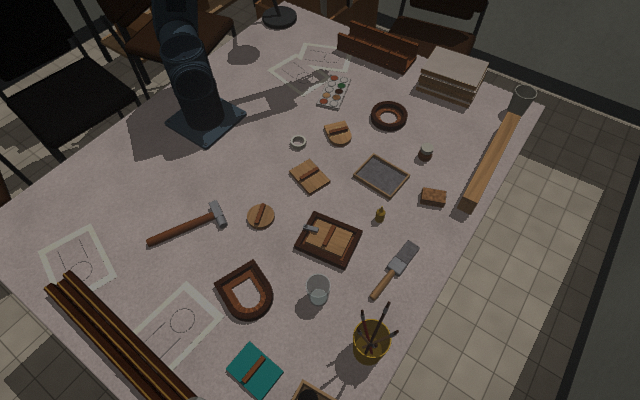

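View pics/top0.png

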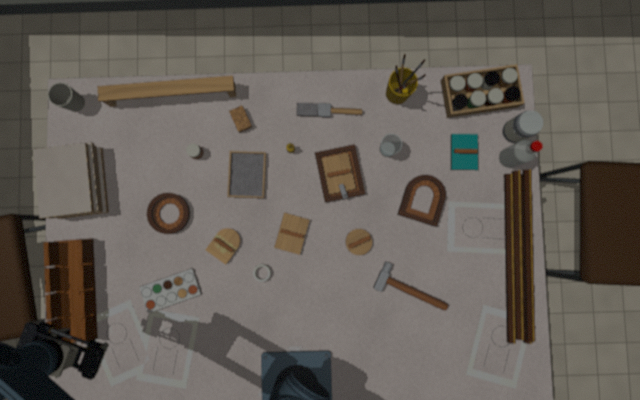

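The scene picture shows the rectangular frame with its old icon at (328,240), the tray at (381,176), the new rectangular icon at (310,177), the arched icon at (338,133) and the round one at (260,215). The arch frame is at (243,291), the round frame at (389,116), the glass at (318,290) and the turquoise decoy at (255,370). The top picture shows the same things; there the rectangular frame is at (340,173).

```bash
python3 - <<'E'
import cv2
a=cv2.imread("pics/top0.png")[135:275,140:455]; cv2.imwrite("pics/top0c.png",cv2.resize(a,None,fx=2.5,fy=2.5,interpolation=cv2.INTER_CUBIC))
a=cv2.imread("pics/scene0.png")[95:325,205:445]; cv2.imwrite("pics/scene0c.png",cv2.resize(a,None,fx=2.5,fy=2.5,interpolation=cv2.INTER_CUBIC))
E
```

```text
(no output)
```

View pics/top0c.png

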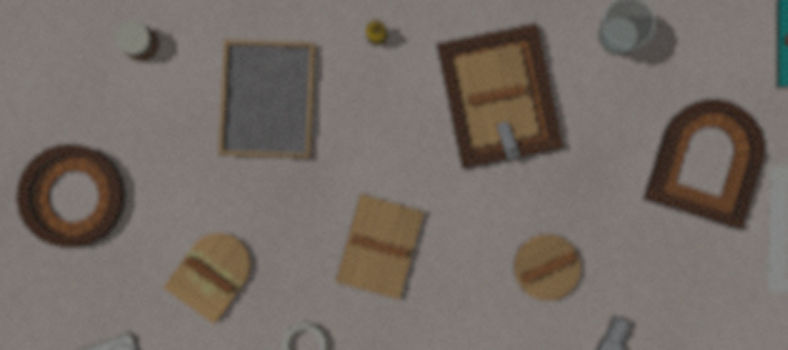

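View pics/scene0c.png

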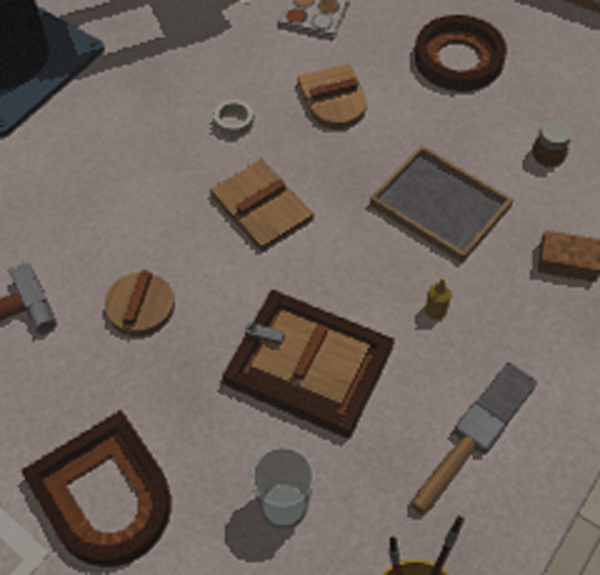

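The crops show clean contours. In the top image the icons are at about (284,232), (223,245) and (359,242), and the tab points in over the old icon at (344,190).

```bash
cat > h.py <<'E'
import numpy as np, cv2
from cell import sensors, eyes, bot
P={n:eyes.camera_params(n) for n in("scene","top")}
def mat(n):
    p=P[n]; K=np.array([[p['fx'],0,p['cx']],[0,p['fy'],p['cy']],[0,0,1]]); return K,cv2.Rodrigues(p['rvec'])[0],p['tvec']
def proj(n,X):
    K,R,t=mat(n); q=K@(R@np.asarray(X,float)+t); return q[:2]/q[2]
def ray(n,uv):
    K,R,t=mat(n); return -R.T@t, R.T@np.linalg.inv(K)@np.array([uv[0],uv[1],1.])
def plane(n,uv,z):
    o,d=ray(n,uv); return o+d*(z-o[2])/d[2]
def tri(uvs,uvt):
    A=[];b=[]
    for n,uv in(("scene",uvs),("top",uvt)):
        o,d=ray(n,uv); d/=np.linalg.norm(d); M=np.eye(3)-np.outer(d,d); A.append(M); b.append(M@o)
    return np.linalg.lstsq(np.vstack(A),np.hstack(b),rcond=None)[0]
def comps(mask,amin=25):
    c,_=cv2.findContours(mask.astype(np.uint8),cv2.RETR_EXTERNAL,cv2.CHAIN_APPROX_NONE)
    return [x for x in c if cv2.contourArea(x)>=amin]
E
python3 - <<'E'
from h import *
np.set_printoptions(precision=1,suppress=True)
im={n:cv2.imread(f"pics/{n}0.png") for n in P}
hs={n:cv2.cvtColor(im[n],cv2.COLOR_BGR2HSV) for n in P}
for n,pts in(("top",[(284,228),(284,233),(216,247),(223,245),(355,237),(359,242),(333,165),(340,173),(343,190),(347,197),(327,185),(239,175),(250,190),(180,190),(265,215)]),
             ("scene",[(300,175),(310,172),(330,140),(338,131),(252,220),(261,213),(320,232),(329,237),(311,229),(305,255),(381,176),(354,178),(280,180)])):
    for p in pts: print(n,p,hs[n][p[1],p[0]])
for n in P:
    h=hs[n]; m=(h[...,1]>85)&(h[...,2]>60)&(h[...,0]<30)
    for c in comps(m,60):
        M=cv2.moments(c); print(n,np.array([M['m10'],M['m01']])/M['m00'],M['m00'],cv2.minAreaRect(c))
E
```

```text
top (284, 228) [ 16 111 115]
top (284, 233) [ 15 123 108]
top (216, 247) [ 20 100 127]
top (223, 245) [ 13 148  93]
top (355, 237) [ 17 108 113]
top (359, 242) [ 13 147  97]
top (333, 165) [ 17 108 120]
top (340, 173) [ 12 145  93]
top (343, 190) [ 90   5 106]
top (347, 197) [20 22 69]
top (327, 185) [ 15 113  86]
top (239, 175) [150   3  82]
top (250, 190) [15  6 84]
top (180, 190) [ 12  20 125]
top (265, 215) [ 11  23 122]
scene (300, 175) [ 15 123 122]
scene (310, 172) [ 11 147  97]
scene (330, 140) [ 15 102  60]
scene (338, 131) [ 6 69 37]
scene (252, 220) [ 15 122 117]
scene (261, 213) [ 12 151  83]
scene (320, 232) [ 15 129 121]
scene (329, 237) [ 11 154  91]
scene (311, 229) [135   5  95]
scene (305, 255) [ 6 34 75]
scene (381, 176) [ 0 13 76]
scene (354, 178) [ 8 42 66]
scene (280, 180) [ 10  29 134]
scene [311.  390.2] 124.0 ((314.0, 389.0), (44.0, 20.0), 0.0)
scene [252.9 368.9] 119.0 ((252.8638916015625, 368.88861083984375), (4.573383808135986, 31.52116584777832), 39.28940963745117)
scene [368.5 347.1] 269.5 ((369.26239013671875, 341.96417236328125), (39.74360275268555, 28
[... 3496 characters left out ...]
8034973144531), (30.13590431213379, 4.516388416290283), 2.2906100749969482)
top [240.3 118.6] 292.0 ((240.26724243164062, 118.45690155029297), (23.109935760498047, 14.312402725219727), 66.80140686035156)
top [165.7  88.3] 1851.5 ((165.86093139648438, 88.60267639160156), (19.21787452697754, 136.56277465820312), 87.25190734863281)
top [401.1  87.1] 278.5 ((401.672607421875, 87.36027526855469), (30.201560974121094, 31.14372444152832), 6.009005546569824)
top [403.8  71.5] 67.5 ((402.5366516113281, 71.67073059082031), (12.65007495880127, 15.617377281188965), 51.34019088745117)
top [477.2  97.6] 467.5 ((483.0519714355469, 89.8381576538086), (40.2951545715332, 75.57242584228516), 81.25383758544922)
```

```bash
python3 - <<'E'
from h import *
np.set_printoptions(precision=1,suppress=True,linewidth=200)
hs={n:cv2.cvtColor(cv2.imread(f"pics/{n}0.png"),cv2.COLOR_BGR2HSV) for n in P}
print("cams",ray("top",(0,0))[0],ray("scene",(0,0))[0])
print("round frame row",[tuple(map(int,hs["top"][213,x])) for x in range(142,160)])
print("rect frame row",[tuple(map(int,hs["top"][175,x])) for x in range(312,328)])
for n in P:
    h=hs[n].astype(int)
    m=(h[...,1]>50)&(h[...,0]<30)
    for name,pt,z in(("rect",{"top":(291,233),"scene":(309,176)},15),("arch",{"top":(224,245),"scene":(338,132)},15),("round",{"top":(359,241),"scene":(260,215)},15),
        ("Frect",{"top":(340,173),"scene":(328,240)},24),("Farch",{"top":(423,200),"scene":(243,291)},24),("Fround",{"top":(169,213),"scene":(389,116)},24),("tray",{"top":(247,174),"scene":(381,176)},16)):
        for s in ((50,85) if z==15 else (50,)):
            best=None
            for c in comps((h[...,1]>s)&(h[...,0]<30),60):
                if cv2.pointPolygonTest(c,tuple(map(float,pt[n])),True)>-8: best=c
            if best is None: print(n,name,s,"none");continue
            X=np.array([plane(n,q,z)[:2] for q in best[:,0]],np.float32)
            M=cv2.moments(X.reshape(-1,1,2)); r=cv2.minAreaRect(X)
            print(n,name,s,"cen",np.array([M['m10'],M['m01']])/M['m00'],"area",abs(M['m00']),"rect",np.array(r[0]),np.array(r[1]),r[2],"circ r",cv2.minEnclosingCircle(X)[1])
E
```

```text
cams [ 440.8  -83.  1413.6] [ 916.9 -571.1  996.1]
round frame row [(14, 23, 120), (10, 19, 121), (9, 21, 124), (10, 26, 117), (11, 36, 99), (9, 69, 74), (10, 107, 62), (8, 112, 59), (9, 109, 54), (8, 95, 43), (11, 87, 41), (12, 112, 50), (14, 111, 60), (12, 128, 68), (12, 138, 89), (13, 151, 96), (13, 149, 89), (10, 90, 74)]
rect frame row [(7, 18, 127), (15, 20, 126), (12, 20, 129), (11, 16, 126), (11, 22, 127), (11, 22, 127), (11, 24, 117), (14, 36, 91), (8, 83, 68), (13, 132, 58), (12, 116, 57), (11, 117, 59), (16, 103, 67), (17, 116, 92), (17, 107, 107), (15, 122, 96)]
scene rect 50 cen [452.6  -1.5] area 9523.97776083686 rect [453.3  -1.2] [ 86.7 118.7] 72.8185806274414 circ r 71.59959411621094
scene rect 85 cen [452.2  -0.9] area 9036.391464786408 rect [452.4  -1.1] [ 83.  116.1] 73.3790283203125 circ r 67.94518280029297
scene arch 50 cen [424.9 199.6] area 7623.419134232681 rect [428.2 197.9] [ 81.2 110.4] 52.824764251708984 circ r 61.096981048583984
scene arch 85 cen [424.2 200.3] area 7018.576823762385 rect [427.8 198.4] [ 77.6 107.5] 53.73333740234375 circ r 58.96157073974
[... 1420 characters left out ...]
3551635742188 circ r 40.84855270385742
top round 85 cen [ 418.4 -198.2] area 4196.904695969308 rect [ 418.1 -198.1] [73.1 75. ] 12.435372352600098 circ r 38.13494110107422
top Frect 50 cen [ 626.3 -147.5] area 17042.636430026498 rect [ 623.7 -147.9] [153.2 122.3] 9.97388744354248 circ r 94.70804595947266
top Farch 50 cen [ 537.5 -393.7] area 14582.817981333937 rect [ 542.5 -395. ] [120.2 139.3] 70.3819808959961 circ r 80.78226470947266
top Fround 50 cen [518.5 366.9] area 11608.072137040086 rect [518.4 366.2] [125.4 119. ] 88.43889617919922 circ r 63.22792053222656
top tray 50 cen [629.  132.3] area 15031.520228365436 rect [629.  132.2] [112.6 140.6] 86.11521911621094 circ r 86.8326416015625
```

```bash
cat > meas.py <<'E'
from h import *
np.set_printoptions(precision=1,suppress=True,linewidth=200)
hs={n:cv2.cvtColor(cv2.imread(f"pics/{n}0.png"),cv2.COLOR_BGR2HSV).astype(int) for n in P}
def outline(n,X,s=50):
    u=proj(n,X); h=hs[n]
    cs=comps((h[...,1]>s)&(h[...,0]<30),60)
    return max(cs,key=lambda c:cv2.pointPolygonTest(c,tuple(map(float,u)),True))
def inside(n,c,k):
    m=np.zeros(hs[n].shape[:2],np.uint8); cv2.drawContours(m,[c],-1,255,-1); return cv2.erode(m,np.ones((k,k)))>0
def cen(c):
    M=cv2.moments(c); return np.array([M['m10'],M['m01']])/M['m00']
# battens
for name,X in dict(rect=(448,0,15),arch=(420,201,15),round=(418,-198,15),old=(626,-148,22)).items():
    r={}
    for n in P:
        h=hs[n]; m=inside(n,outline(n,X,50),5 if name!="old" else 13)
        v=h[...,1]-h[...,2]; w=m&(v>25)
        if n=="top" and name in("rect",): w=m&(v>10)
        if n=="scene" and name=="arch": w=m&(h[...,2]<50)
        cs=comps(w,8); c=max(cs,key=cv2.contourArea); r[n]=(cen(c),cv2.minAreaRect(c))
        if n=="top":
            l=cv2.fitLine(np.argwhere(cv2.drawContours(np.zeros(w.shape,np.uint8),[c],-1,1,-1))[:,::-1].astype(np.float32),cv2.DIST_L2,0,.01,.01).ravel()
            a,b=plane(n,l[2:],29),plane(n,l[2:]+10*l[:2],29); d=b-a
    T=tri(r["scene"][0],r["top"][0])
    print(name,"batten tri",T,"top ray@29/36",plane("top",r["top"][0],36 if name=="old" else 29),"dir deg",np.degrees(np.arctan2(d[1],d[0]))%180,[(k[0],np.array(k[1][1])) for k in r.values()])
# frames: corners of outline, and holes
for name,X in dict(Frect=(626,-148,24),Farch=(540,-394,24),Fround=(519,366,24),tray=(629,131,16)).items():
    r={n:outline(n,X) for n in P}
    hull={n:cv2.approxPolyDP(cv2.convexHull(r[n]),4,True)[:,0] for n in P}
    for q in hull["top"]:
        e=[np.linalg.norm(p-proj("scene",plane("top",q,24))) for p in hull["scene"]]
        if min(e)<12: print(name,"corner tri",tri(hull["scene"][int(np.argmin(e))],q))
    hole={}
    for n in P:
        h=hs[n]; cs=comps(inside(n,r[n],9)&(h[...,1]<60),12)
        hole[n]=[(cen(c),cv2.contourArea(c)) for c in cs]
    print(name,"low-sat inside:",hole)
    a=max(hole["scene"],key=lambda t:t[1])[0]; b=max(hole["top"],key=lambda t:t[1])[0]
    print("   tri",tri(a,b),"top ray z7",plane("top",b,7))
E
python3 meas.py
```

```text
rect batten tri [447.8  -0.6  18.6] top ray@29/36 [448.2  -0.8  29. ] dir deg 73.51312897950713 [(array([307.7, 174.6]), array([ 6. , 20.2])), (array([291.7, 233.2]), array([22.3,  5.1]))]
arch batten tri [420.9 203.3  15.8] top ray@29/36 [420.  199.6  29. ] dir deg 53.32724907749147 [(array([338.2, 131.7]), array([ 1.9, 16.7])), (array([224. , 244.7]), array([20.2,  4. ]))]
round batten tri [ 416.9 -199.    10.4] top ray@29/36 [ 417.3 -197.3   29. ] dir deg 112.05532064526234 [(array([258.9, 215.9]), array([ 5.7, 21.8])), (array([358.8, 241.9]), array([ 5.2, 21.1]))]
old batten tri [ 628.2 -156.     2. ] top ray@29/36 [ 626.6 -151.7   36. ] dir deg 114.37875482827774 [(array([325.3, 244.2]), array([39.5, 27.5])), (array([341.2, 171.4]), array([27.4, 25.9]))]
Frect corner tri [ 711.1 -194.2    4.3]
Frect corner tri [ 562.8 -220.1    6.5]
Frect corner tri [ 541.1 -101.4   24.5]
Frect corner tri [688.1 -73.9  23.7]
Frect low-sat inside: {'scene': [], 'top': []}Traceback (most recent call last):
  File "meas.py", line 38, in <module>
    a=max(hole["scene"],key=lambda t:t[1])[0]; b=max(hole["top"],key=lambda t:t[1])[0]
      ~~~^^^^^^^^^^^^^^^^^^^^^^^^^^^^^^^^^
ValueError: max() iterable argument is empty
```

```bash
sed -i '/^# frames/,$d' meas.py; cat > meas2.py <<'E'
import io,contextlib
with contextlib.redirect_stdout(io.StringIO()): from meas import *
def poly(n,c,yaw,w,l,z):
    R=np.array([[np.cos(yaw),-np.sin(yaw)],[np.sin(yaw),np.cos(yaw)]])
    pts=[proj(n,[*(np.array(c)+R@[a*w/2,b*l/2]),z]) for a,b in((1,1),(1,-1),(-1,-1),(-1,1))]
    m=np.zeros(hs[n].shape[:2],np.uint8); cv2.fillConvexPoly(m,np.round(pts).astype(int),255); return m>0
def big(n,w):
    cs=comps(w,6); c=max(cs,key=cv2.contourArea); return c,cen(c),cv2.contourArea(c)
y=np.radians(10)
def both(name,f,z,line=False):
    r={n:big(n,f(n)) for n in P}
    s=""
    if line:
        b=np.argwhere(cv2.drawContours(np.zeros(hs["top"].shape[:2],np.uint8),[r["top"][0]],-1,1,-1))[:,::-1].astype(np.float32)
        l=cv2.fitLine(b,cv2.DIST_L2,0,.01,.01).ravel(); d=plane("top",l[2:]+10*l[:2],z)-plane("top",l[2:],z); s=f"dir {np.degrees(np.arctan2(d[1],d[0])):.1f}"
    X=np.array([plane("top",q,z)[:2] for q in r["top"][0][:,0]],np.float32); rr=cv2.minAreaRect(X)
    print(name,"tri",tri(r["scene"][1],r["top"][1]),"top@z",plane("top",r["top"][1],z),"scene@z",plane("scene",r["scene"][1],z),r["scene"][2],r["top"][2],s,"rect",np.array(rr[0]),np.array(rr[1]),rr[2])
both("old batten",lambda n:poly(n,(624,-148),y,70,60,24)&(hs[n][...,1]-hs[n][...,2]>25),36,True)
both("tab",lambda n:poly(n,(574,-156),y,44,44,30)&(hs[n][...,1]<45)&(hs[n][...,2]>75),33,True)
both("old icon",lambda n:poly(n,(624,-148),y,128,98,24)&(hs[n][...,2]>78)&(hs[n][...,0]>13),22)
for nm,X in(("Farch",(540,-394)),("Fround",(518,366))): both(nm+" hole",lambda n:poly(n,X,0,90,90,7)&(hs[n][...,1]<60)&(hs[n][...,2]>70),7)
both("felt",lambda n:poly(n,(629,131),0,130,100,10)&(hs[n][...,1]<30),6)
c=outline("top",(540,-394,24)); X=np.array([plane("top",q,24)[:2] for q in c[:,0]],np.float32); print("Farch box",cv2.boxPoints(cv2.minAreaRect(X)))
c=outline("top",(420,200,15),60); X=np.array([plane("top",q,15)[:2] for q in c[:,0]],np.float32); print("arch box",cv2.boxPoints(cv2.minAreaRect(X)))
E
python3 meas2.py
```

```text
old batten tri [ 624.9 -147.5   25.1] top@z [ 623.1 -147.3   36. ] scene@z [ 628.6 -151.8   36. ] 86.0 61.0 dir -79.9 rect [ 623.  -147.5] [13.2 61. ] 11.002120018005371
tab tri [ 572.8 -152.4   32.8] top@z [ 571. -154.   33.] scene@z [ 574.6 -150.8   33. ] 31.5 48.0 dir -164.2 rect [ 570.2 -154.5] [39.1 14.8] 19.92502784729004
old icon tri [ 637.9 -135.9   -3.6] top@z [ 623.4 -143.7   22. ] scene@z [ 655.6 -137.8   22. ] 421.5 1012.5  rect [ 621.6 -147.2] [124.5  90.1] 10.269943237304688
Farch hole tri [ 541.4 -394.9    3.8] top@z [ 540.6 -394.9    7. ] scene@z [ 543.3 -394.8    7. ] 493.5 406.0  rect [ 542.8 -395.6] [55.  77.8] 70.87809753417969
Fround hole tri [519.3 370.3   2.8] top@z [518.5 368.5   7. ] scene@z [521.4 366.8   7. ] 115.5 275.0  rect [517.7 368.5] [54.3 57.4] 89.6684341430664
felt tri [630.9 134.    8.5] top@z [630.3 133.6   6. ] scene@z [631.1 136.7   6. ] 869.0 1207.0  rect [629.4 133.6] [ 94.2 124.9] 88.37342071533203
Farch box [[ 456.8 -428.3]
 [ 588.  -475. ]
 [ 628.3 -361.8]
 [ 497.1 -315.1]]
arch box [[360.3 198.4]
 [439.1 139.5]
 [485.3 201.4]
 [406.6 260.3]]
```

```bash
cat > p.py <<'E'
# usage: p.py x y z theta [x y z theta ...]: tool-frame deltas from the present pose (theta: heading of tool y, deg)
import sys; from cell import sensors; import numpy as np
s=sensors.state(); p=s['ee_pos']; Y=s['tcp_rot'][2]; th=np.degrees(Y)-90
print("t %.2f pos %s roll %.4f pitch %.4f theta %.2f F %s grip %.3f f %.1f q6 %.2f"%(s['time'],np.round(p,1),s['tcp_rot'][0],s['tcp_rot'][1],th,np.round(s['contact_force'],1),s['grip_width'],s['grasp_force'],s['joints'][5]))
a=np.array(list(map(float,sys.argv[1:]))).reshape(-1,4)
for x,y,z,t in a:
    d=np.array([x,y,z])-p; dt=(t-th+180)%360-180
    print("wz %.1f  d %.4f %.4f %.4f  dist %.0f"%(-dt,(d[0]*np.cos(Y)+d[1]*np.sin(Y))/1e3,(d[0]*np.sin(Y)-d[1]*np.cos(Y))/1e3,-d[2]/1e3,np.linalg.norm(d)))
E
python3 p.py 395 170 200 -6 578.2 -155.7 120 -80
python3 -c "
from h import *
for uv in((392,147),(391,150)): print(plane('top',uv,85),plane('top',uv,0))
print(plane('scene',(318,300),0),plane('scene',(318,283),85))"
```

```text
t 0.10 pos [198.5 512.5 239.9] roll -3.1400 pitch -0.0003 theta 68.81 F [-0.5  0.1 -0.5] grip 1.002 f 0.0 q6 -0.20
wz 74.8  d -0.3070 -0.2483 0.0399  dist 397
wz 148.8  d -0.5955 -0.4858 0.1199  dist 778
[ 686.1897031  -296.79767419   85.        ] [ 701.89144683 -310.47577419    0.        ]
[ 677.59876288 -293.60363401   85.        ] [ 692.75086404 -307.07738146    0.        ]
[ 702.0490693  -299.97092564    0.        ] [ 695.69556644 -288.90104045   85.        ]
```

The rows are not in the units I measure in: shifts go in shares of 750 mm and turns go in shares of 120 degrees. I convert before sending: -0.307 m / 0.75 = -0.4093, -0.269 m / 0.75 = -0.3587, 74.8 degrees / 120 = 0.6233.

{"fn": "play_rows", "kwargs": {
  "increments": "0 0 0.0783 -0.0507 -0.0413 0.0067 1;0 0 0.1558 -0.1027 -0.0827 0.0133 0.9;0 0 0.2333 -0.1533 -0.124 0.02 0.8;0 0 0.3117 -0.2053 -0.1653 0.0267 0.7;0 0 0.39 -0.256 -0.2067 0.0333 0.6;0 0 0.4667 -0.3067 -0.248 0.04 0.5;0 0 0.545 -0.3587 -0.2893 0.0467 0.45;0 0 0.6233 -0.4093 -0.3307 0.0533 0.45",
  "force": 10
}}

```text
time: 1.1
ee_pos: [395.8, 169.1, 200.4]
tcp_rot: [-3.141, -0.0, 1.461]
contact_force: [1.4, -0.2, 0.7]
grip_width: 0.452
grasp_force: 0.0
```

```bash
python3 p.py 578.2 -155.7 120 -80 578.2 -155.7 70 -80
```

```text
t 1.10 pos [395.8 169.1 200.4] roll -3.1415 pitch -0.0001 theta -6.30 F [ 1.4 -0.2  0.7] grip 0.452 f 0.0 q6 0.25
wz 73.7  d -0.3029 0.2169 0.0804  dist 381
wz 73.7  d -0.3029 0.2169 0.1304  dist 395
```

In the tool's units: -0.303 m / 0.75 = -0.404, -0.265 m / 0.75 = -0.3533, 74 degrees / 120 = 0.6167.

{"fn": "play_rows", "kwargs": {
  "increments": "0 0 0.0767 -0.0507 0.036 0.0133 0.45;0 0 0.1542 -0.1013 0.072 0.0267 0.45;0 0 0.2308 -0.152 0.108 0.04 0.45;0 0 0.3083 -0.2013 0.144 0.0533 0.45;0 0 0.385 -0.252 0.1813 0.0667 0.45;0 0 0.4617 -0.3027 0.2173 0.08 0.45;0 0 0.5392 -0.3533 0.2533 0.0933 0.45;0 0 0.6167 -0.404 0.2893 0.1067 0.45"
}}

```text
time: 2.1
ee_pos: [579.9, -154.7, 119.8]
tcp_rot: [-3.141, 0.001, 0.169]
contact_force: [0.3, 0.7, -0.1]
grip_width: 0.448
grasp_force: 0.0
```

```bash
python3 p.py 578.2 -155.7 48.5 -80; python3 - <<'E'
from h import *
print(np.round(sensors.state()['joints'],3))
im=cv2.cvtColor(eyes.capture("scene"),cv2.COLOR_RGB2BGR); a=im[140:320,230:430]; cv2.imwrite("pics/s1.png",cv2.resize(a,None,fx=3,fy=3,interpolation=cv2.INTER_CUBIC))
E
```

```text
t 2.10 pos [ 579.9 -154.7  119.8] roll -3.1410 pitch 0.0007 theta -80.31 F [ 0.3  0.7 -0.1] grip 0.448 f 0.0 q6 0.96
wz -0.3  d -0.0019 0.0007 0.0713  dist 71
[-0.446  0.449  1.568  0.     1.125  0.955]
```

View pics/s1.png

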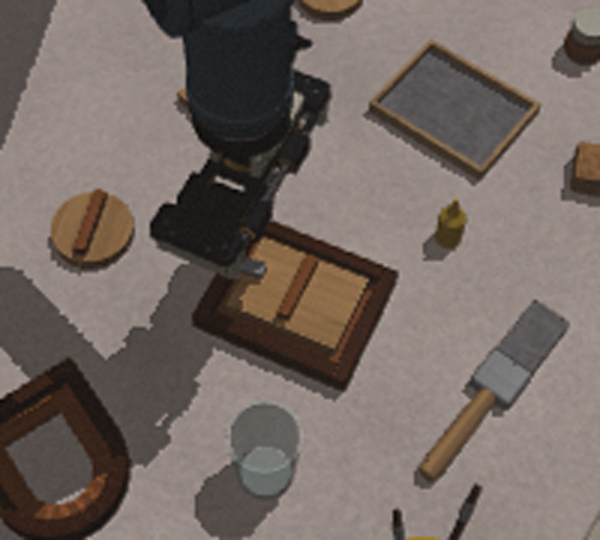

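The gripper stands over the tab, whose tip shows at crop (258,268). Fingers are aligned across it. I'll descend.

{"fn": "play_rows", "kwargs": {
  "increments": "0 0 0 -0.0013 0.0007 0.0267 0.45;0 0 0 -0.0027 0.0007 0.0533 0.45;0 0 0 -0.0027 0.0007 0.0733 0.45;0 0 0 -0.0027 0.0007 0.084 0.45;0 0 0 -0.0027 0.0007 0.0893 0.45;0 0 0 -0.0027 0.0007 0.0947 0.45;0 0 0 -0.0027 0.0007 0.0947 0.25;0 0 0 -0.0027 0.0007 0.0947 0.1",
  "force": 8
}}

```text
time: 3.15
ee_pos: [578.0, -154.3, 50.1]
tcp_rot: [3.141, -0.001, 0.175]
contact_force: [0.4, 0.7, 0.5]
grip_width: 0.28
grasp_force: 0.0
```

{"fn": "play_rows", "kwargs": {
  "increments": "0 0 0 0 0 0 0;0 0 0 0 0 0 0;0 0 0 0 0 0 0;0 0 0 0 0 0 0",
  "force": 8
}}

```text
time: 3.65
ee_pos: [578.0, -153.8, 49.9]
tcp_rot: [-3.141, -0.001, 0.175]
contact_force: [1.3, 3.4, 2.7]
grip_width: 0.148
grasp_force: 8.0
```

```bash
python3 p.py
```

```text
t 3.65 pos [ 578.  -153.8   49.9] roll -3.1413 pitch -0.0006 theta -79.99 F [1.3 3.4 2.7] grip 0.148 f 8.0 q6 0.95
```

In the tool's units: -0.0236 m / 0.75 = -0.0315, -0.0226 m / 0.75 = -0.0301, -80 degrees / 120 = -0.6667.

{"fn": "play_rows", "kwargs": {
  "increments": "0 0 -0.0833 -0.0005 -0.0056 0 0;0 0 -0.1667 -0.0019 -0.0109 0 0;0 0 -0.25 -0.0043 -0.016 0 0;0 0 -0.3333 -0.0075 -0.0205 0 0;0 0 -0.4167 -0.0115 -0.0245 0 0;0 0 -0.5 -0.016 -0.0277 0 0;0 0 -0.5833 -0.0211 -0.0301 0 0;0 0 -0.6667 -0.0264 -0.0315 0 0"
}}

```text
time: 4.65
ee_pos: [556.1, -135.7, 50.0]
tcp_rot: [3.137, 0.003, 1.577]
contact_force: [7.3, -0.7, -3.2]
grip_width: 0.15
grasp_force: 8.0
```

In the tool's units: -0.04 m / 0.75 = -0.0533, -0.02 m / 0.75 = -0.0267, -10 degrees / 120 = -0.0833.

{"fn": "play_rows", "kwargs": {
  "increments": "0 0 -0.0417 -0.0001 -0.0028 0 0;0 0 -0.0833 -0.0005 -0.0056 0 0;0 0 -0.0833 -0.0005 -0.0056 0 0;0 0 -0.0833 -0.0005 -0.0056 0 0;0 0 -0.0833 -0.0005 -0.0056 0 0.35;0 0 -0.0833 -0.0005 -0.0056 0 0.45;0 0 -0.0833 -0.0005 -0.0056 -0.0267 0.5;0 0 -0.0833 -0.0005 -0.0056 -0.0533 0.5"
}}

```text
time: 5.65
ee_pos: [549.1, -134.8, 89.7]
tcp_rot: [-3.14, -0.001, 1.746]
contact_force: [0.3, 0.6, -0.5]
grip_width: 0.488
grasp_force: 0.0
```

```bash
python3 p.py 623.3 -147.5 90 10  623.3 -147.5 47.5 10
```

```text
t 5.65 pos [ 549.1 -134.8   89.7] roll -3.1399 pitch -0.0006 theta 10.01 F [ 0.3  0.6 -0.5] grip 0.488 f 0.0 q6 -0.61
wz 0.0  d -0.0254 0.0708 -0.0003  dist 75
wz 0.0  d -0.0254 0.0708 0.0422  dist 86
```

{"fn": "play_rows", "kwargs": {
  "increments": "0 0 0 -0.0173 0.0467 0 0.45;0 0 0 -0.0333 0.0947 0 0.45;0 0 0 -0.0333 0.0947 0.02 0.45;0 0 0 -0.0333 0.0947 0.04 0.45;0 0 0 -0.0333 0.0947 0.0493 0.45;0 0 0 -0.0333 0.0947 0.056 0.45;0 0 0 -0.0333 0.0947 0.056 0.45;0 0 0 -0.0333 0.0947 0.056 0.2",
  "force": 25
}}

```text
time: 6.65
ee_pos: [624.4, -147.2, 48.2]
tcp_rot: [3.141, 0.0, 1.746]
contact_force: [0.3, 0.1, 0.3]
grip_width: 0.383
grasp_force: 0.0
```

{"fn": "play_rows", "kwargs": {
  "increments": "0 0 0 0 0 0 0;0 0 0 0 0 0 0;0 0 0 0 0 0 0;0 0 0 0 0 0 0",
  "force": 25
}}

```text
time: 7.15
ee_pos: [624.4, -147.1, 48.0]
tcp_rot: [3.141, 0.0, 1.746]
contact_force: [0.3, 0.1, 1.4]
grip_width: 0.121
grasp_force: 25.0
```

```bash
python3 p.py 623.3 -147.5 150 10 629.2 132.8 150 -3; python3 - <<'E'
from h import *
im=cv2.cvtColor(eyes.capture("scene"),cv2.COLOR_RGB2BGR); a=im[160:310,260:410]; cv2.imwrite("pics/s2.png",cv2.resize(a,None,fx=3.5,fy=3.5,interpolation=cv2.INTER_CUBIC))
E
```

```text
t 7.15 pos [ 624.4 -147.1   48. ] roll 3.1410 pitch 0.0003 theta 10.01 F [0.3 0.1 1.4] grip 0.121 f 25.0 q6 -0.58
wz 0.0  d -0.0002 -0.0012 -0.1020  dist 102
wz 13.0  d 0.2748 0.0534 -0.1020  dist 298
```

View pics/s2.png

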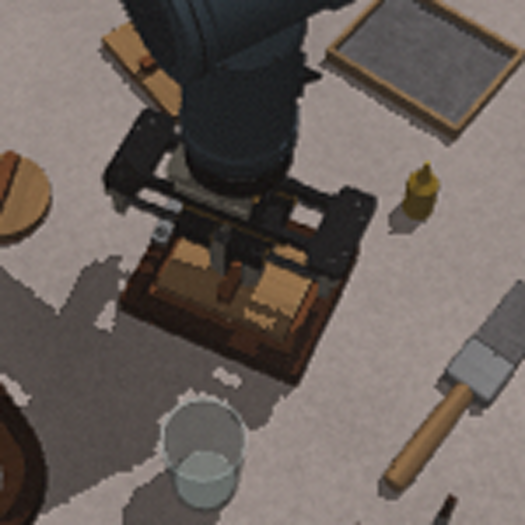

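In the tool's units: 0.15 m / 0.75 = 0.2, 0.105 m / 0.75 = 0.14, 9 degrees / 120 = 0.075.

{"fn": "play_rows", "kwargs": {
  "increments": "0 0 0 0 0 -0.0133 0;0 0 0 0 0 -0.04 0;0 0 0 0 0 -0.08 0;0 0 0 0 0 -0.12 0;0 0 0 0.0267 0.0053 -0.1333 0;0 0 0.025 0.08 0.016 -0.1333 0;0 0 0.05 0.14 0.0267 -0.1333 0;0 0 0.075 0.2 0.0387 -0.1333 0"
}}

```text
time: 8.2
ee_pos: [625.5, 8.4, 146.7]
tcp_rot: [-3.14, -0.001, 1.587]
contact_force: [0.8, 0.3, -0.5]
grip_width: 0.122
grasp_force: 25.0
```

In the tool's units: 0.12 m / 0.75 = 0.16, 0.11 m / 0.75 = 0.1467, 4 degrees / 120 = 0.0333.

{"fn": "play_rows", "kwargs": {
  "increments": "0 0 0.0333 0.06 0 0 0;0 0 0.0333 0.1133 0 0 0;0 0 0.0333 0.1467 0 0 0;0 0 0.0333 0.16 0 0 0;0 0 0.0333 0.16 0 0 0;0 0 0.0333 0.16 0 0 0"
}}

```text
time: 8.95
ee_pos: [624.4, 124.8, 147.4]
tcp_rot: [-3.141, 0.0, 1.518]
contact_force: [0.5, -0.5, -0.6]
grip_width: 0.122
grasp_force: 25.0
```

```bash
python3 p.py 629.2 132.8 60 -3 629.2 132.8 47 -3; python3 - <<'E'
from h import *
im=cv2.cvtColor(eyes.capture("scene"),cv2.COLOR_RGB2BGR); a=im[110:290,270:450]; cv2.imwrite("pics/s3.png",cv2.resize(a,None,fx=3,fy=3,interpolation=cv2.INTER_CUBIC))
E
```

```text
t 8.95 pos [624.4 124.8 147.4] roll -3.1412 pitch 0.0005 theta -3.03 F [ 0.5 -0.5 -0.6] grip 0.122 f 25.0 q6 0.08
wz -0.0  d 0.0082 0.0043 0.0874  dist 88
wz -0.0  d 0.0082 0.0043 0.1004  dist 101
```

View pics/s3.png

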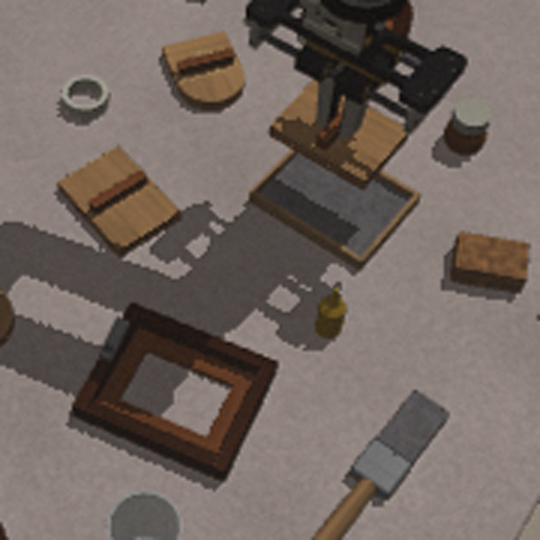

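The old icon is held flat over the tray, the tab lies along the rail at crop (118,340), and the frame is empty. I'll lower the icon onto the felt.

In the tool's units: 0.1 m / 0.75 = 0.1333, 0.099 m / 0.75 = 0.132.

{"fn": "play_rows", "kwargs": {
  "increments": "0 0 0 0.0107 0.0053 0 0;0 0 0 0.0107 0.0053 0.0533 0;0 0 0 0.0107 0.0053 0.1 0;0 0 0 0.0107 0.0053 0.12 0;0 0 0 0.0107 0.0053 0.128 0;0 0 0 0.0107 0.0053 0.1307 0;0 0 0 0.0107 0.0053 0.132 0;0 0 0 0.0107 0.0053 0.1333 0"
}}

```text
time: 10.0
ee_pos: [629.6, 133.5, 48.6]
tcp_rot: [3.14, -0.0, 1.519]
contact_force: [-1.0, 0.1, -1.3]
grip_width: 0.125
grasp_force: 25.0
```

```bash
python3 p.py 629.2 132.8 47 -3
```

```text
t 10.00 pos [629.6 133.5  48.6] roll 3.1398 pitch -0.0002 theta -2.99 F [-1.   0.1 -1.3] grip 0.125 f 25.0 q6 0.09
wz 0.0  d -0.0008 -0.0003 0.0016  dist 2
```

In the tool's units: 0.0015 m / 0.75 = 0.002, 0.001 m / 0.75 = 0.0013.

{"fn": "play_rows", "kwargs": {
  "increments": "0 0 0 0 0 0.0007 0;0 0 0 0 0 0.0013 0;0 0 0 0 0 0.002 0;0 0 0 0 0 0.002 0"
}}

```text
time: 10.5
ee_pos: [628.9, 133.5, 46.1]
tcp_rot: [-3.141, 0.0, 1.519]
contact_force: [0.0, -0.0, -1.5]
grip_width: 0.125
grasp_force: 25.0
```

```bash
python3 p.py
```

```text
t 10.50 pos [628.9 133.5  46.1] roll -3.1415 pitch 0.0000 theta -2.99 F [ 0.  -0.  -1.5] grip 0.125 f 25.0 q6 0.09
```

Still carrying its weight (−1.5 N), so I'll go down a bit further.

{"fn": "play_rows", "kwargs": {
  "increments": "0 0 0 0 0 0.0007 0;0 0 0 0 0 0.0013 0;0 0 0 0 0 0.0013 0"
}}

```text
time: 10.88
ee_pos: [628.9, 133.5, 45.9]
tcp_rot: [3.141, 0.0, 1.519]
contact_force: [-2.4, -0.0, 5.3]
grip_width: 0.127
grasp_force: 25.0
```

In the tool's units: -0.1 m / 0.75 = -0.1333, -0.09 m / 0.75 = -0.12.

{"fn": "play_rows", "kwargs": {
  "increments": "0 0 0 0 0 0 0.2;0 0 0 0 0 0 0.3;0 0 0 0 0 0 0.4;0 0 0 0 0 -0.0267 0.45;0 0 0 0 0 -0.08 0.45;0 0 0 0 0 -0.12 0.45;0 0 0 0 0 -0.1333 0.45"
}}

```text
time: 11.75
ee_pos: [630.1, 133.5, 147.2]
tcp_rot: [3.138, -0.0, 1.519]
contact_force: [-0.6, 0.4, -0.5]
grip_width: 0.45
grasp_force: 0.0
```

```bash
python3 p.py 448.3 0 100 -16.7 448.3 0 41 -16.7
```

```text
t 11.75 pos [630.1 133.5 147.2] roll 3.1379 pitch -0.0003 theta -2.99 F [-0.6  0.4 -0.5] grip 0.450 f 0.0 q6 0.09
wz 13.7  d -0.1428 -0.1746 0.0472  dist 230
wz 13.7  d -0.1428 -0.1746 0.1062  dist 249
```

In the tool's units: -0.175 m / 0.75 = -0.2333, -0.165 m / 0.75 = -0.22, 13.7 degrees / 120 = 0.1142.

{"fn": "play_rows", "kwargs": {
  "increments": "0 0 0.0333 -0.048 -0.0587 0.016 0.45;0 0 0.0667 -0.0947 -0.116 0.032 0.45;0 0 0.1 -0.1427 -0.1747 0.0467 0.45;0 0 0.1142 -0.18 -0.22 0.06 0.45;0 0 0.1142 -0.1907 -0.2333 0.0627 0.45;0 0 0.1142 -0.1907 -0.2333 0.1 0.45;0 0 0.1142 -0.1907 -0.2333 0.1267 0.45;0 0 0.1142 -0.1907 -0.2333 0.136 0.45"
}}

```text
time: 12.75
ee_pos: [446.9, 0.1, 42.1]
tcp_rot: [-3.14, -0.0, 1.28]
contact_force: [-1.3, 0.8, -0.8]
grip_width: 0.449
grasp_force: 0.0
```

```bash
python3 p.py 448.3 0 41 -16.7;  python3 - <<'E'
from h import *
im=cv2.cvtColor(eyes.capture("scene"),cv2.COLOR_RGB2BGR); a=im[100:280,250:430]; cv2.imwrite("pics/s4.png",cv2.resize(a,None,fx=3,fy=3,interpolation=cv2.INTER_CUBIC))
E
```

```text
t 12.75 pos [4.469e+02 1.000e-01 4.210e+01] roll -3.1402 pitch -0.0002 theta -16.66 F [-1.3  0.8 -0.8] grip 0.449 f 0.0 q6 0.04
wz 0.0  d 0.0003 0.0014 0.0011  dist 2
```

View pics/s4.png

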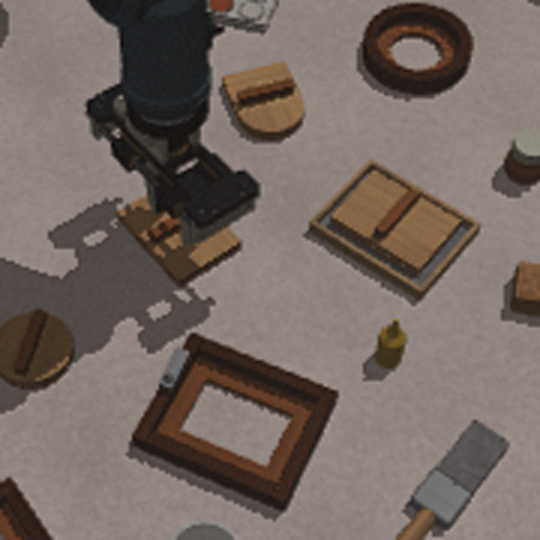

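The old icon lies flat in the tray at crop (393,218), and the fingers straddle the new icon's batten. I'll close and lift.

{"fn": "play_rows", "kwargs": {
  "increments": "0 0 0 0 0.0013 0.0013 0.3;0 0 0 0 0.0013 0.0013 0.1;0 0 0 0 0.0013 0.0013 0;0 0 0 0 0.0013 0.0013 0;0 0 0 0 0.0013 0.0013 0;0 0 0 0 0.0013 -0.0133 0;0 0 0 0 0.0013 -0.0533 0;0 0 0 0 0.0013 -0.1067 0",
  "force": 25
}}

```text
time: 13.8
ee_pos: [446.6, -0.3, 123.7]
tcp_rot: [-3.139, 0.0, 1.279]
contact_force: [0.7, 0.5, 0.1]
grip_width: 0.123
grasp_force: 25.0
```

```bash
python3 p.py 623.7 -147.5 140 10 623.7 -147.5 50 10
```

```text
t 13.80 pos [ 4.466e+02 -3.000e-01  1.237e+02] roll -3.1389 pitch 0.0002 theta -16.69 F [0.7 0.5 0.1] grip 0.123 f 25.0 q6 0.04
wz -26.7  d -0.0901 0.2119 -0.0163  dist 231
wz -26.7  d -0.0901 0.2119 0.0737  dist 242
```

In the tool's units: 0.212 m / 0.75 = 0.2827, 0.04 m / 0.75 = 0.0533, -26.7 degrees / 120 = -0.2225.

{"fn": "play_rows", "kwargs": {
  "increments": "0 0 -0.0417 -0.0267 0.064 -0.0213 0;0 0 -0.0917 -0.0573 0.1333 -0.0213 0;0 0 -0.1417 -0.0867 0.204 -0.0213 0;0 0 -0.2 -0.1107 0.26 -0.0213 0;0 0 -0.2225 -0.12 0.2813 -0.0213 0;0 0 -0.2225 -0.12 0.2827 -0.0213 0;0 0 -0.2225 -0.12 0.2827 0.0133 0;0 0 -0.2225 -0.12 0.2827 0.0533 0"
}}

```text
time: 14.8
ee_pos: [624.4, -146.7, 83.5]
tcp_rot: [3.141, 0.0, 1.745]
contact_force: [0.1, 0.2, -0.9]
grip_width: 0.126
grasp_force: 25.0
```

```bash
python3 p.py 623.7 -147.5 50 10; python3 - <<'E'
from h import *
im=cv2.cvtColor(eyes.capture("scene"),cv2.COLOR_RGB2BGR); a=im[160:310,260:410]; cv2.imwrite("pics/s5.png",cv2.resize(a,None,fx=3.5,fy=3.5,interpolation=cv2.INTER_CUBIC))
E
```

```text
t 14.80 pos [ 624.4 -146.7   83.5] roll 3.1409 pitch 0.0003 theta 9.97 F [ 0.1  0.2 -0.9] grip 0.126 f 25.0 q6 -0.58
wz -0.0  d -0.0006 -0.0008 0.0335  dist 34
```

View pics/s5.png

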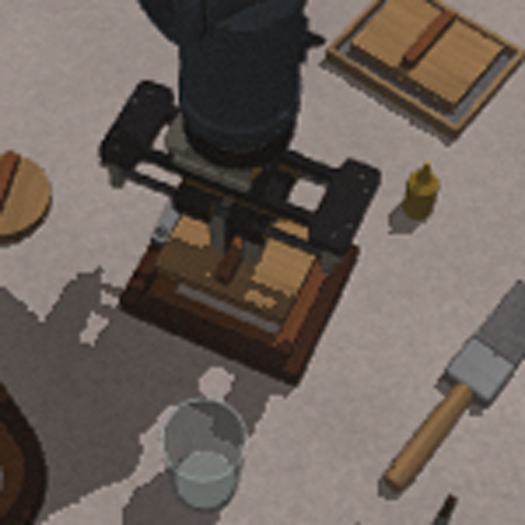

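In the tool's units: 0.0355 m / 0.75 = 0.0473, -0.001 m / 0.75 = -0.0013.

{"fn": "play_rows", "kwargs": {
  "increments": "0 0 0 0 -0.0013 0.02 0;0 0 0 0 -0.0013 0.036 0;0 0 0 0 -0.0013 0.0427 0;0 0 0 0 -0.0013 0.0453 0;0 0 0 0 -0.0013 0.0467 0;0 0 0 0 -0.0013 0.0473 0;0 0 0 0 -0.0013 0.0473 0"
}}

```text
time: 15.72
ee_pos: [623.9, -147.7, 49.6]
tcp_rot: [3.141, 0.0, 1.746]
contact_force: [-5.1, 0.9, 8.1]
grip_width: 0.131
grasp_force: 25.0
```

In the tool's units: -0.075 m / 0.75 = -0.1, -0.06 m / 0.75 = -0.08.

{"fn": "play_rows", "kwargs": {
  "increments": "0 0 0 0 0 -0.0007 0.15;0 0 0 0 0 -0.0007 0.25;0 0 0 0 0 -0.0007 0.35;0 0 0 0 0 -0.0007 0.45;0 0 0 0 0 -0.0267 0.45;0 0 0 0 0 -0.0667 0.45;0 0 0 -0.08 -0.0267 -0.0733 0.45;0 0 0 -0.08 -0.1 -0.0733 0.45"
}}

```text
time: 16.73
ee_pos: [562.8, -224.1, 103.4]
tcp_rot: [3.138, 0.005, 1.745]
contact_force: [-0.7, 0.3, -0.2]
grip_width: 0.452
grasp_force: 0.0
```

```bash
python3 p.py; python3 - <<'E'
from h import *
ims=[cv2.cvtColor(eyes.capture(n),cv2.COLOR_RGB2BGR) for n in("scene","top")]
a=cv2.resize(ims[0][190:290,270:380],None,fx=4,fy=4,interpolation=cv2.INTER_CUBIC)
b=cv2.resize(ims[1][130:215,300:380],None,fx=4.7,fy=4.7,interpolation=cv2.INTER_CUBIC)
h=min(a.shape[0],b.shape[0]); cv2.imwrite("pics/s6.png",np.hstack([a[:h],b[:h]])[:, :800])
E
```

```text
t 16.73 pos [ 562.8 -224.1  103.4] roll 3.1377 pitch 0.0047 theta 9.97 F [-0.7  0.3 -0.2] grip 0.452 f 0.0 q6 -0.74
```

View pics/s6.png

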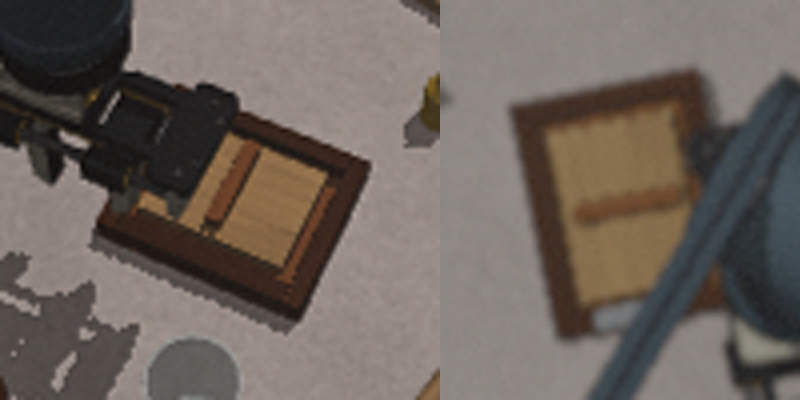

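The new icon sits flat in the frame with margins all round. The tab is along the rail at (620,318) in the right panel, so now I'll turn it back.

```bash
python3 p.py 549.3 -135 95 10 549.3 -135 50 10
```

```text
t 16.82 pos [ 554.8 -220.   101. ] roll -3.1354 pitch -0.0042 theta 9.84 F [-0.   1.3 -1. ] grip 0.451 f 0.0 q6 -0.73
wz -0.2  d 0.0847 0.0091 0.0060  dist 85
wz -0.2  d 0.0847 0.0091 0.0510  dist 99
```

{"fn": "play_rows", "kwargs": {
  "increments": "0 0 0 0.04 0.004 0 0.45;0 0 0 0.08 0.0093 0.008 0.45;0 0 0 0.1133 0.012 0.008 0.45;0 0 0 0.1133 0.012 0.008 0.45;0 0 0 0.1133 0.012 0.02 0.45;0 0 0 0.1133 0.012 0.02 0.45"
}}

```text
time: 17.58
ee_pos: [554.2, -135.2, 86.7]
tcp_rot: [-3.14, -0.001, 1.745]
contact_force: [-0.6, 0.0, 0.0]
grip_width: 0.448
grasp_force: 0.0
```

```bash
python3 p.py 549.3 -135 50 10
```

```text
t 17.57 pos [ 554.2 -135.2   86.7] roll -3.1403 pitch -0.0006 theta 9.97 F [-0.6  0.   0. ] grip 0.448 f 0.0 q6 -0.61
wz -0.0  d 0.0011 -0.0048 0.0367  dist 37
```

In the tool's units: 0.0365 m / 0.75 = 0.0487, 0.001 m / 0.75 = 0.0013.

{"fn": "play_rows", "kwargs": {
  "increments": "0 0 0 0.0013 -0.0067 0.0067 0.45;0 0 0 0.0013 -0.0067 0.0267 0.45;0 0 0 0.0013 -0.0067 0.04 0.45;0 0 0 0.0013 -0.0067 0.0487 0.45;0 0 0 0.0013 -0.0067 0.0487 0.3;0 0 0 0.0013 -0.0067 0.0487 0.1;0 0 0 0.0013 -0.0067 0.0487 0;0 0 0 0.0013 -0.0067 0.0487 0",
  "force": 8
}}

```text
time: 18.58
ee_pos: [550.3, -134.4, 51.6]
tcp_rot: [3.14, 0.0, 1.746]
contact_force: [3.1, 2.0, 0.3]
grip_width: 0.158
grasp_force: 7.9
```

{"fn": "play_rows", "kwargs": {
  "increments": "0 0 0 0 0 0 0;0 0 0 0 0 0 0"
}}

```text
time: 18.82
ee_pos: [550.3, -134.4, 51.6]
tcp_rot: [3.14, 0.0, 1.746]
contact_force: [3.0, 2.4, 0.8]
grip_width: 0.156
grasp_force: 7.9
```

In the tool's units: 0.0236 m / 0.75 = 0.0315, 0.0226 m / 0.75 = 0.0301, 80 degrees / 120 = 0.6667.

{"fn": "play_rows", "kwargs": {
  "increments": "0 0 0.0833 -0.0005 0.0056 0 0;0 0 0.1667 -0.0019 0.0109 0 0;0 0 0.25 -0.0043 0.016 0 0;0 0 0.3333 -0.0075 0.0205 0 0;0 0 0.4167 -0.0115 0.0245 0 0;0 0 0.5 -0.016 0.0277 0 0;0 0 0.5833 -0.0211 0.0301 0 0;0 0 0.6667 -0.0264 0.0315 0 0"
}}

```text
time: 19.82
ee_pos: [578.4, -149.6, 51.7]
tcp_rot: [3.14, -0.004, 0.343]
contact_force: [8.1, 4.6, -1.6]
grip_width: 0.152
grasp_force: 8.0
```

In the tool's units: 0.0042 m / 0.75 = 0.0056, 0.0021 m / 0.75 = 0.0028, 10 degrees / 120 = 0.0833.

{"fn": "play_rows", "kwargs": {
  "increments": "0 0 0.0417 -0.0001 0.0028 0 0;0 0 0.0833 -0.0005 0.0056 0 0;0 0 0.0833 -0.0005 0.0056 0 0;0 0 0.0833 -0.0005 0.0056 0 0"
}}

```text
time: 20.32
ee_pos: [579.4, -153.6, 51.7]
tcp_rot: [3.141, -0.004, 0.174]
contact_force: [8.1, 4.2, -1.4]
grip_width: 0.143
grasp_force: 8.0
```

```bash
python3 p.py
```

```text
t 20.32 pos [ 579.4 -153.6   51.7] roll 3.1410 pitch -0.0045 theta -80.03 F [ 8.1  4.2 -1.4] grip 0.143 f 8.0 q6 0.95
```

{"fn": "play_rows", "kwargs": {
  "increments": "0 0 0 0 0 0 0.25;0 0 0 0 0 0 0.4;0 0 0 0 0 0 0.45;0 0 0 0 0 -0.04 0.45;0 0 0 0 0 -0.0933 0.45;0 0 0 0 0 -0.12 0.45;0 0 0 0 0 -0.12 0.45"
}}

```text
time: 21.2
ee_pos: [578.1, -154.6, 142.9]
tcp_rot: [3.139, -0.003, 0.175]
contact_force: [-0.1, 0.0, 0.1]
grip_width: 0.451
grasp_force: 0.0
```

```bash
python3 p.py 420 201.5 100 -36.7 420 201.5 41 -36.7
```

```text
t 21.20 pos [ 578.1 -154.6  142.9] roll 3.1393 pitch -0.0028 theta -80.00 F [-0.1  0.   0.1] grip 0.451 f 0.0 q6 0.95
wz -43.3  d -0.0938 -0.3782 0.0429  dist 392
wz -43.3  d -0.0938 -0.3782 0.1019  dist 403
```

In the tool's units: -0.378 m / 0.75 = -0.504, -0.37 m / 0.75 = -0.4933, -43.3 degrees / 120 = -0.3608.

{"fn": "play_rows", "kwargs": {
  "increments": "0 0 -0.0417 -0.0173 -0.0667 0 0.45;0 0 -0.1 -0.0347 -0.14 0.008 0.45;0 0 -0.15 -0.0533 -0.2133 0.0173 0.45;0 0 -0.2 -0.0707 -0.2867 0.0267 0.45;0 0 -0.25 -0.0893 -0.36 0.0373 0.45;0 0 -0.3083 -0.1067 -0.4333 0.048 0.45;0 0 -0.3608 -0.1227 -0.4933 0.0573 0.45;0 0 -0.3608 -0.1253 -0.504 0.0573 0.45"
}}

```text
time: 22.2
ee_pos: [415.8, 203.5, 96.4]
tcp_rot: [-3.139, 0.003, 0.934]
contact_force: [0.6, 0.5, -0.1]
grip_width: 0.447
grasp_force: 0.0
```

{"fn": "play_rows", "kwargs": {
  "increments": "0 0 0 0 0 0.0133 0.45;0 0 0 0 0 0.04 0.45;0 0 0 0 0 0.06 0.45;0 0 0 0 0 0.06 0.45"
}}

```text
time: 22.7
ee_pos: [418.6, 200.3, 51.6]
tcp_rot: [-3.14, 0.003, 0.928]
contact_force: [0.4, -0.3, 0.3]
grip_width: 0.448
grasp_force: 0.0
```

```bash
python3 p.py 420 201.5 41 -36.7;  python3 - <<'E'
from h import *
im=cv2.cvtColor(eyes.capture("scene"),cv2.COLOR_RGB2BGR); a=im[80:280,260:410]; cv2.imwrite("pics/s7.png",cv2.resize(a,None,fx=3,fy=3,interpolation=cv2.INTER_CUBIC))
E
```

```text
t 22.70 pos [418.6 200.3  51.6] roll -3.1398 pitch 0.0026 theta -36.84 F [ 0.4 -0.3  0.3] grip 0.448 f 0.0 q6 0.85
wz -0.1  d 0.0018 0.0004 0.0106  dist 11
```

View pics/s7.png

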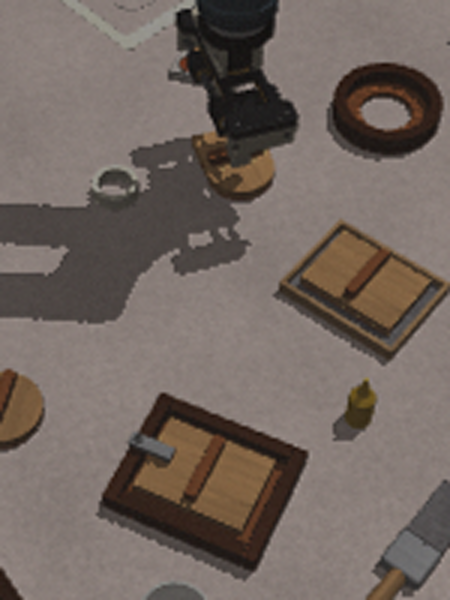

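The tab is straight in over the new icon at crop (152,446), and the gripper straddles the arched icon's batten. I'll grasp and lift it.

In the tool's units: -0.03 m / 0.75 = -0.04, 0.0105 m / 0.75 = 0.014.

{"fn": "play_rows", "kwargs": {
  "increments": "0 0 0 0.0013 0 0.0067 0.45;0 0 0 0.0013 0 0.014 0.45;0 0 0 0.0013 0 0.014 0.2;0 0 0 0.0013 0 0.014 0;0 0 0 0.0013 0 0.014 0;0 0 0 0.0013 0 0.014 0;0 0 0 0.0013 0 0 0;0 0 0 0.0013 0 -0.04 0",
  "force": 25
}}

```text
time: 23.75
ee_pos: [418.3, 202.4, 82.9]
tcp_rot: [-3.139, 0.003, 0.93]
contact_force: [0.3, 1.4, -1.4]
grip_width: 0.125
grasp_force: 25.0
```

```bash
python3 p.py 480 -96 150 -29 539 -394 150 -19.6
```

```text
t 23.75 pos [418.3 202.4  82.9] roll -3.1393 pitch 0.0027 theta -36.69 F [ 0.3  1.4 -1.4] grip 0.125 f 25.0 q6 0.85
wz -7.7  d -0.2024 0.2278 -0.0671  dist 312
wz -17.1  d -0.4061 0.4531 -0.0671  dist 612
```

In the tool's units: 0.278 m / 0.75 = 0.3707, -0.25 m / 0.75 = -0.3333, -9 degrees / 120 = -0.075.

{"fn": "play_rows", "kwargs": {
  "increments": "0 0 0 -0.0133 0.016 -0.04 0;0 0 -0.0167 -0.0533 0.06 -0.08 0;0 0 -0.0333 -0.1 0.1107 -0.0893 0;0 0 -0.0417 -0.1467 0.1627 -0.0893 0;0 0 -0.05 -0.1933 0.2147 -0.0893 0;0 0 -0.0583 -0.24 0.2667 -0.0893 0;0 0 -0.0667 -0.2867 0.3187 -0.0893 0;0 0 -0.075 -0.3333 0.3707 -0.0893 0"
}}

```text
time: 24.75
ee_pos: [493.2, -165.6, 150.9]
tcp_rot: [3.141, -0.0, 1.088]
contact_force: [0.2, -0.8, -0.5]
grip_width: 0.127
grasp_force: 25.0
```

```bash
python3 p.py 539 -394 150 -19.6
```

```text
t 24.75 pos [ 493.2 -165.6  150.9] roll 3.1409 pitch -0.0001 theta -27.67 F [ 0.2 -0.8 -0.5] grip 0.127 f 25.0 q6 -0.06
wz -8.1  d -0.1810 0.1466 0.0009  dist 233
```

In the tool's units: -0.177 m / 0.75 = -0.236, 0.06 m / 0.75 = 0.08, -8 degrees / 120 = -0.0667.

{"fn": "play_rows", "kwargs": {
  "increments": "0 0 -0.0167 -0.048 0.0387 0 0;0 0 -0.0333 -0.1 0.08 0 0;0 0 -0.05 -0.152 0.1227 0 0;0 0 -0.0667 -0.2 0.16 0 0;0 0 -0.0667 -0.2293 0.184 0 0;0 0 -0.0667 -0.236 0.1907 0 0;0 0 -0.0667 -0.236 0.1907 0.04 0;0 0 -0.0667 -0.236 0.1907 0.08 0"
}}

```text
time: 25.75
ee_pos: [537.6, -385.9, 90.2]
tcp_rot: [3.141, -0.0, 1.228]
contact_force: [0.7, 0.5, -1.5]
grip_width: 0.129
grasp_force: 25.0
```

```bash
python3 p.py 539 -394 51 -19.6; python3 - <<'E'
from h import *
im=cv2.cvtColor(eyes.capture("scene"),cv2.COLOR_RGB2BGR); a=im[190:350,170:340]; cv2.imwrite("pics/s8.png",cv2.resize(a,None,fx=3.5,fy=3.5,interpolation=cv2.INTER_CUBIC))
E
```

```text
t 25.75 pos [ 537.6 -385.9   90.2] roll 3.1411 pitch -0.0002 theta -19.66 F [ 0.7  0.5 -1.5] grip 0.129 f 25.0 q6 -0.45
wz -0.1  d -0.0072 0.0040 0.0392  dist 40
```

View pics/s8.png

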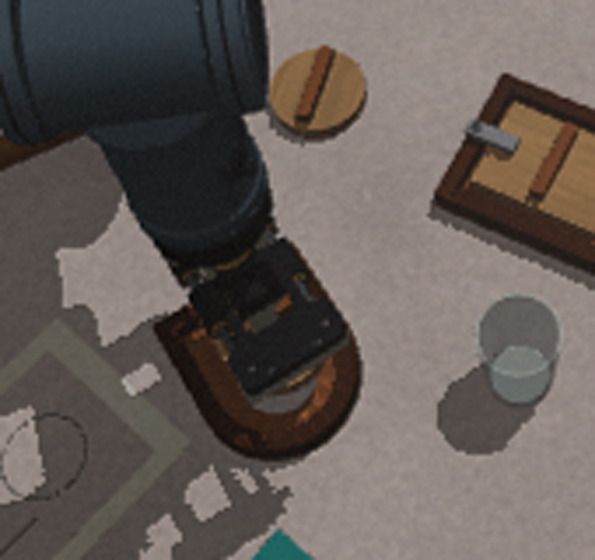

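The arched icon hangs over its frame and clears the glass at crop (518,345). I'll correct by 8 mm and lower it.

In the tool's units: 0.041 m / 0.75 = 0.0547, 0.04 m / 0.75 = 0.0533.

{"fn": "play_rows", "kwargs": {
  "increments": "0 0 0 -0.0093 0.0053 0 0;0 0 0 -0.0093 0.0053 0.0067 0;0 0 0 -0.0093 0.0053 0.0267 0;0 0 0 -0.0093 0.0053 0.0427 0;0 0 0 -0.0093 0.0053 0.0493 0;0 0 0 -0.0093 0.0053 0.052 0;0 0 0 -0.0093 0.0053 0.0533 0;0 0 0 -0.0093 0.0053 0.0547 0"
}}

```text
time: 26.8
ee_pos: [539.1, -395.2, 49.9]
tcp_rot: [3.141, 0.0, 1.227]
contact_force: [-1.2, 1.3, 5.6]
grip_width: 0.124
grasp_force: 25.0
```

```bash
python3 p.py 539 -394 48 -19.6
```

```text
t 26.80 pos [ 539.1 -395.2   49.9] roll 3.1409 pitch 0.0004 theta -19.69 F [-1.2  1.3  5.6] grip 0.124 f 25.0 q6 -0.46
wz -0.1  d 0.0011 -0.0005 0.0019  dist 2
```

In the tool's units: -0.08 m / 0.75 = -0.1067, -0.0005 m / 0.75 = -0.0007.

{"fn": "play_rows", "kwargs": {
  "increments": "0 0 0 0 0 -0.0007 0.15;0 0 0 0 0 -0.0007 0.25;0 0 0 0 0 -0.0007 0.35;0 0 0 0 0 -0.0007 0.45;0 0 0 0 0 -0.0267 0.45;0 0 0 0 0 -0.0667 0.45;0 0 0 0 0 -0.1067 0.45;0 0 0 0 0 -0.1067 0.45"
}}

```text
time: 27.8
ee_pos: [540.6, -396.6, 133.6]
tcp_rot: [3.135, 0.003, 1.227]
contact_force: [-0.8, -0.3, -0.1]
grip_width: 0.448
grasp_force: 0.0
```

```bash
python3 p.py 418 -197.8 90 22 418 -197.8 41 22
```

```text
t 27.80 pos [ 540.6 -396.6  133.6] roll 3.1347 pitch 0.0033 theta -19.68 F [-0.8 -0.3 -0.1] grip 0.448 f 0.0 q6 -0.46
wz -41.7  d 0.1459 -0.1824 0.0436  dist 238
wz -41.7  d 0.1459 -0.1824 0.0926  dist 251
```

In the tool's units: -0.182 m / 0.75 = -0.2427, -0.16 m / 0.75 = -0.2133, -41.7 degrees / 120 = -0.3475.

{"fn": "play_rows", "kwargs": {
  "increments": "0 0 -0.0667 0.0333 -0.0427 0 0.45;0 0 -0.1417 0.08 -0.1 0.0133 0.45;0 0 -0.2167 0.1267 -0.1573 0.0333 0.45;0 0 -0.2917 0.1707 -0.2133 0.0533 0.45;0 0 -0.3475 0.1947 -0.2427 0.0587 0.45;0 0 -0.3475 0.1947 -0.2427 0.0587 0.45;0 0 -0.3475 0.1947 -0.2427 0.0867 0.45;0 0 -0.3475 0.1947 -0.2427 0.104 0.45"
}}

```text
time: 28.8
ee_pos: [417.5, -197.3, 50.7]
tcp_rot: [3.141, 0.001, 1.953]
contact_force: [-0.1, -0.1, 1.1]
grip_width: 0.45
grasp_force: 0.0
```

```bash
python3 p.py 418 -197.8 41 22;  python3 - <<'E'
from h import *
im=cv2.cvtColor(eyes.capture("scene"),cv2.COLOR_RGB2BGR); a=im[150:340,190:360]; cv2.imwrite("pics/s9.png",cv2.resize(a,None,fx=3,fy=3,interpolation=cv2.INTER_CUBIC))
E
```

```text
t 28.80 pos [ 417.5 -197.3   50.7] roll 3.1412 pitch 0.0010 theta 21.90 F [-0.1 -0.1  1.1] grip 0.450 f 0.0 q6 -1.07
wz -0.1  d -0.0006 0.0003 0.0097  dist 10
```

View pics/s9.png

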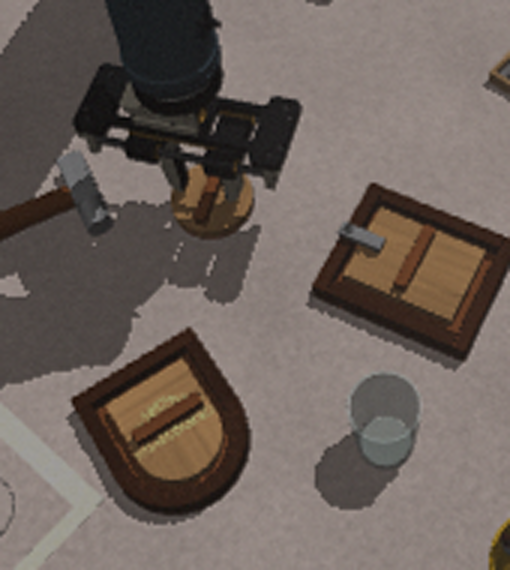

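The arched icon lies flat in its frame at crop (165,420), and the gripper straddles the round icon's batten. I'll grasp and lift.

In the tool's units: -0.03 m / 0.75 = -0.04, 0.0097 m / 0.75 = 0.0129.

{"fn": "play_rows", "kwargs": {
  "increments": "0 0 0 0 0 0.0067 0.45;0 0 0 0 0 0.0129 0.45;0 0 0 0 0 0.0129 0.2;0 0 0 0 0 0.0129 0;0 0 0 0 0 0.0129 0;0 0 0 0 0 0.0129 0;0 0 0 0 0 0 0;0 0 0 0 0 -0.04 0",
  "force": 25
}}

```text
time: 29.85
ee_pos: [415.6, -195.4, 80.9]
tcp_rot: [-3.14, -0.003, 1.955]
contact_force: [0.6, 0.3, -0.5]
grip_width: 0.126
grasp_force: 25.0
```

```bash
python3 p.py 455 20 150 30 518.3 367.5 150 40
```

```text
t 29.85 pos [ 415.6 -195.4   80.9] roll -3.1398 pitch -0.0032 theta 22.01 F [ 0.6  0.3 -0.5] grip 0.126 f 25.0 q6 -1.07
wz -8.0  d 0.1850 0.1172 -0.0691  dist 230
wz -18.0  d 0.4834 0.3061 -0.0691  dist 576
```

In the tool's units: 0.325 m / 0.75 = 0.4333, 0.28 m / 0.75 = 0.3733.

{"fn": "play_rows", "kwargs": {
  "increments": "0 0 0 0.02 0.012 -0.04 0;0 0 0 0.0733 0.0467 -0.08 0;0 0 0 0.1333 0.084 -0.092 0;0 0 0 0.1933 0.1227 -0.092 0;0 0 0 0.2533 0.16 -0.092 0;0 0 0 0.3133 0.1987 -0.092 0;0 0 0 0.3733 0.236 -0.092 0;0 0 0 0.4333 0.2747 -0.092 0"
}}

```text
time: 30.85
ee_pos: [485.9, 184.1, 150.9]
tcp_rot: [3.141, 0.0, 1.955]
contact_force: [1.1, 0.7, -0.4]
grip_width: 0.129
grasp_force: 25.0
```

```bash
python3 p.py 518.3 367.5 150 22
```

```text
t 30.85 pos [485.9 184.1 150.9] roll 3.1410 pitch 0.0003 theta 22.02 F [ 1.1  0.7 -0.4] grip 0.129 f 25.0 q6 -0.24
wz 0.0  d 0.1578 0.0988 0.0009  dist 186
```

{"fn": "play_rows", "kwargs": {
  "increments": "0 0 0 0.0533 0.0333 0 0;0 0 0 0.1067 0.0667 0 0;0 0 0 0.16 0.1 0 0;0 0 0 0.1933 0.1213 0 0;0 0 0 0.204 0.128 0 0;0 0 0 0.2067 0.1293 0.0133 0;0 0 0 0.2067 0.1293 0.0533 0;0 0 0 0.2067 0.1293 0.08 0"
}}

```text
time: 31.85
ee_pos: [516.9, 360.5, 88.5]
tcp_rot: [-3.139, 0.001, 1.954]
contact_force: [0.4, -0.5, -0.2]
grip_width: 0.126
grasp_force: 25.0
```

```bash
python3 p.py 518.3 367.5 48 22
```

```text
t 31.85 pos [516.9 360.5  88.5] roll -3.1390 pitch 0.0006 theta 21.94 F [ 0.4 -0.5 -0.2] grip 0.126 f 25.0 q6 0.05
wz -0.1  d 0.0060 0.0040 0.0405  dist 41
```

In the tool's units: 0.006 m / 0.75 = 0.008, 0.004 m / 0.75 = 0.0053.

{"fn": "play_rows", "kwargs": {
  "increments": "0 0 0 0.008 0.0053 0 0;0 0 0 0.008 0.0053 0 0;0 0 0 0.008 0.0053 0 0"
}}

```text
time: 32.22
ee_pos: [519.9, 369.6, 91.3]
tcp_rot: [3.14, -0.0, 1.955]
contact_force: [0.1, -0.1, -0.2]
grip_width: 0.124
grasp_force: 25.0
```

```bash
python3 p.py 518.3 367.5 49 22; python3 - <<'E'
from h import *
im=cv2.cvtColor(eyes.capture("scene"),cv2.COLOR_RGB2BGR); a=im[60:180,320:460]; cv2.imwrite("pics/s10.png",cv2.resize(a,None,fx=4,fy=4,interpolation=cv2.INTER_CUBIC))
E
```

```text
t 32.23 pos [519.9 369.6  91.3] roll 3.1396 pitch -0.0000 theta 22.01 F [ 0.1 -0.1 -0.2] grip 0.124 f 25.0 q6 0.06
wz 0.0  d -0.0013 -0.0022 0.0423  dist 42
```

View pics/s10.png

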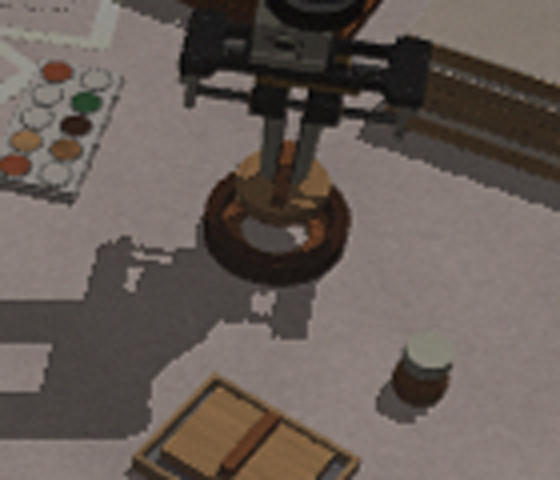

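The round icon hangs level above the round frame, and the rim at crop (277,225) shows under it. I'll lower it.

In the tool's units: 0.0425 m / 0.75 = 0.0567, 0.042 m / 0.75 = 0.056.

{"fn": "play_rows", "kwargs": {
  "increments": "0 0 0 -0.0013 -0.0027 0.0133 0;0 0 0 -0.0013 -0.0027 0.0333 0;0 0 0 -0.0013 -0.0027 0.0467 0;0 0 0 -0.0013 -0.0027 0.052 0;0 0 0 -0.0013 -0.0027 0.0547 0;0 0 0 -0.0013 -0.0027 0.056 0;0 0 0 -0.0013 -0.0027 0.0567 0;0 0 0 -0.0013 -0.0027 0.0567 0"
}}

```text
time: 33.28
ee_pos: [517.8, 367.8, 48.8]
tcp_rot: [3.141, 0.0, 1.955]
contact_force: [-2.8, -2.2, 5.8]
grip_width: 0.127
grasp_force: 25.0
```

In the tool's units: -0.15 m / 0.75 = -0.2, -0.11 m / 0.75 = -0.1467.

{"fn": "play_rows", "kwargs": {
  "increments": "0 0 0 0 0 -0.0007 0.15;0 0 0 0 0 -0.0007 0.25;0 0 0 0 0 -0.0007 0.35;0 0 0 0 0 -0.0007 0.45;0 0 0 0 0 -0.0267 0.45;0 0 0 0 0 -0.08 0.45;0 0 0 -0.0533 -0.0533 -0.1467 0.45;0 0 0 -0.1067 -0.1067 -0.2 0.45"
}}

```text
time: 34.28
ee_pos: [479.6, 277.7, 187.2]
tcp_rot: [3.141, 0.0, 1.956]
contact_force: [0.8, -0.6, 0.2]
grip_width: 0.451
grasp_force: 0.0
```

In the tool's units: -0.09 m / 0.75 = -0.12, -0.06 m / 0.75 = -0.08.

{"fn": "play_rows", "kwargs": {
  "increments": "0 0 0 -0.04 -0.06 0 0.45;0 0 0 -0.08 -0.12 0 0.45;0 0 0 -0.08 -0.12 0 0.45;0 0 0 -0.08 -0.12 0 0.45"
}}

```text
time: 34.78
ee_pos: [419.7, 189.1, 186.6]
tcp_rot: [3.14, 0.0, 1.954]
contact_force: [1.0, -0.3, -0.2]
grip_width: 0.449
grasp_force: 0.0
```

```bash
python3 p.py; python3 - <<'E'
from h import *
im={n:cv2.cvtColor(eyes.capture(n),cv2.COLOR_RGB2BGR) for n in P}
a=cv2.resize(im["scene"][95:325,205:445],None,fx=1.7,fy=1.7,interpolation=cv2.INTER_CUBIC)
b=cv2.resize(im["top"][135:270,145:450],None,fx=1.25,fy=1.25,interpolation=cv2.INTER_CUBIC)
c=np.zeros((391,800,3),np.uint8); c[:a.shape[0],:a.shape[1]]=a; b=b[:,:390]; c[:b.shape[0],410:410+b.shape[1]]=b
d=im["top"][182:245,140:200]; d=cv2.resize(d,(200,200)); c[175:375,410:610]=d; d=im["top"][145:205,312:372]; c[175:375,612:800]=cv2.resize(d,(188,200))
cv2.imwrite("pics/fin.png",c)
# glass change
for n in P:
    x0=cv2.imread(f"pics/{n}0.png").astype(int); u=proj(n,(692,-297,40)).astype(int); s=np.s_[u[1]-12:u[1]+12,u[0]-10:u[0]+10]; print(n,"glass diff",np.abs(x0[s]-im[n][s]).mean())
E
```

```text
t 34.77 pos [419.7 189.1 186.6] roll 3.1396 pitch 0.0001 theta 21.96 F [ 1.  -0.3 -0.2] grip 0.449 f 0.0 q6 -0.20
scene glass diff 2.4229166666666666
top glass diff 7.586111111111111
```

View pics/fin.png

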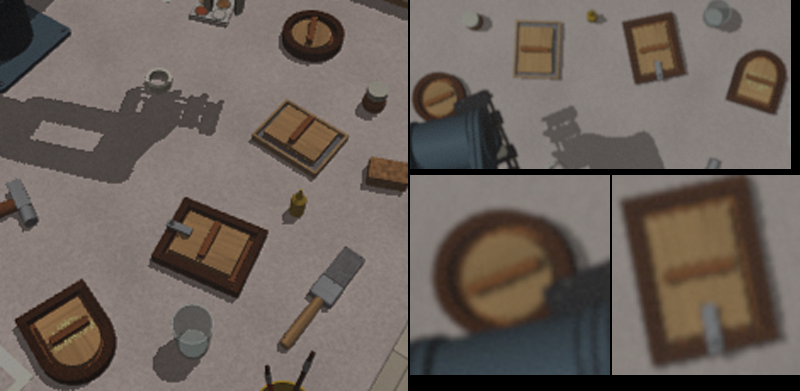

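The final views show the icons flat in their frames, the tab straight in, the old icon in the tray and the glass unmoved at (193,330). I'll hand in.

```bash
python3 -c "
from cell import bot; print(bot.hand_in())"
```

```text
the job is handed in; nothing more can be done
None
```

The job is handed in: the old icon lies in the tray, the new rectangular, arched and round icons are in their frames, the tab is back straight over the rectangular one, and the glass was left standing (about 35 s of the 120 s used; judge's result not shown).

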